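# Size an unmarked pin in the ring gauge

## Task

Take the pin that stands in the red stand and lower it, nose first, down through the gauge's rings until it reaches the ring too small for it. The ring cage is clamped slightly off the gauge's centre and nominal height, so find the bores by feel, never push harder than about 15 N, and make sure that the nose is stopped by its ring and is not just caught on the edge of a ring that it would pass. Press it there for a moment with a light, steady push (about 8 N), then let go and leave it standing in the gauge; leave the two spare pins in the black rack where they are.

Things in the scene. Friction and masses are not known exactly. Their poses are not given: they have to be found in the camera images.
- gauge: Ring gauge fixed to the bench: green base plate 100 x 100 x 10 mm with a cage of four coaxial level rings, 53 mm outside, 7 mm thick, on three thin posts. Origin: centre of the plate's underside; z up, x and y along its edges. The cage is clamped (unmeasured) up to 4 mm off in x, 4 mm in y and 6 mm up or down; it is rigid sideways and rests on springs: pushed down it sinks 1 mm per 4 N.
- gauge_mouth (a point): Point on the base plate's centre line, 116 mm up, level with the gauge's highest edge: a funnel, 44 mm wide at this height, that narrows to the 34 mm bore of the top (red) ring at z = 110 mm. The cage truly stands up to 4 mm off this along the plate's x and y and up to 6 mm higher or lower. The 31 mm nose just passes the red ring.
- gauge_rings (a point): Point on the base plate's centre line, 35 mm up. Nominal top faces of the lower rings (flat, no funnel): yellow, bore 28 mm, at z = 85 mm; blue, bore 22 mm, z = 60; white, bore 16 mm, z = 35. So a 31 mm nose stops on yellow, a 25 mm nose on blue, a 19 mm nose on white. All shift with the cage: 4 mm sideways, 6 mm in height.
- red_stand: Red round holder, fixed: a tube 54 mm outside, 36 mm inside, 100 mm high, on a foot 72 mm wide. Origin: centre of its underside, z up. The pin to be sized hangs in it by its flange, which lies on the rim, the nose's end 10 mm above the bench.
- spare_rack: Black holder, fixed: two such tubes, 100 mm high, 68 mm apart on a plate 136 x 68 x 8 mm, along its x axis. Origin: centre of its underside, z up. Holds the two spare pins. (Not listed: a black lamp shade hangs over the left of the bench, its lowest edge 540 mm up; keep the wrist clear of it.)
- pin_a: Pin: flat-ended aluminium round nose 90 mm long (31, 25 or 19 mm thick, hidden, not told which), brass flange 44 mm wide, 6 thick, square wooden handle 30 x 30 x 56 mm. Origin: centre of the nose's lower end; z up the pin: flange 90 to 96 mm, handle 96 to 152; x, y square to the handle's faces. 0.11 to 0.22 kg. In the red stand or a spare.
- pin_b: Pin: flat-ended aluminium round nose 90 mm long (31, 25 or 19 mm thick, hidden, not told which), brass flange 44 mm wide, 6 thick, square wooden handle 30 x 30 x 56 mm. Origin: centre of the nose's lower end; z up the pin: flange 90 to 96 mm, handle 96 to 152; x, y square to the handle's faces. 0.11 to 0.22 kg. In the red stand or a spare.
- pin_c: Pin: flat-ended aluminium round nose 90 mm long (31, 25 or 19 mm thick, hidden, not told which), brass flange 44 mm wide, 6 thick, square wooden handle 30 x 30 x 56 mm. Origin: centre of the nose's lower end; z up the pin: flange 90 to 96 mm, handle 96 to 152; x, y square to the handle's faces. 0.11 to 0.22 kg. In the red stand or a spare.
Not all that is in view belongs to the job. What is shaped like the pin_a but blue or green is not meant.

How it is judged:
On the way, in this order (a step that is already met when the one before it is completed fails the run):
1. the pin from the red stand is brought over the gauge's rings (((distance of each of pin_b, pin_c from where it was at the start of the episode below 0.02 m and horizontal distance between each of pin_b, pin_c and red_stand above 0.08 m and z of pin_a in the frame of gauge above 0.112 m and horizontal distance between pin_a and gauge below 0.04 m) or (distance of each of pin_a, pin_c from where it was at the start of the episode below 0.02 m and horizontal distance between each of pin_a, pin_c and red_stand above 0.08 m and z of pin_b in the frame of gauge above 0.112 m and horizontal distance between pin_b and gauge below 0.04 m) or (distance of each of pin_a, pin_b from where it was at the start of the episode below 0.02 m and horizontal distance between each of pin_a, pin_b and red_stand above 0.08 m and z of pin_c in the frame of gauge above 0.112 m and horizontal distance between pin_c and gauge below 0.04 m))), for 0.1 s.
2. its nose is pressed against the ring that is too small for it, with 4 to 18 N, for 0.3 s (((distance of each of pin_b, pin_c from where it was at the start of the episode below 0.02 m and horizontal distance between each of pin_b, pin_c and red_stand above 0.08 m and z of pin_a in the frame of gauge between 0.074 and 0.096 m and horizontal distance between pin_a and gauge below 0.012 m and contact force between pin_a and gauge between 4 and 18 N) or (distance of each of pin_a, pin_c from where it was at the start of the episode below 0.02 m and horizontal distance between each of pin_a, pin_c and red_stand above 0.08 m and z of pin_b in the frame of gauge between 0.049 and 0.071 m and horizontal distance between pin_b and gauge below 0.012 m and contact force between pin_b and gauge between 4 and 18 N) or (distance of each of pin_a, pin_b from where it was at the start of the episode below 0.02 m and horizontal distance between each of pin_a, pin_b and red_stand above 0.08 m and z of pin_c in the frame of gauge between 0.024 and 0.046 m and horizontal distance between pin_c and gauge below 0.012 m and contact force between pin_c and gauge between 4 and 18 N))), for 0.3 s.
At the end, for the whole second after the job is handed in: The pin from the red stand stands in the gauge, nose's end within 11 mm in height of the nominal top face of the first ring too small for it and within 12 mm of the centre line, leaning under 0.2 rad, at rest, let go; the spare pins within 20 mm of where they stood (((distance of each of pin_b, pin_c from where it was at the start of the episode below 0.02 m and horizontal distance between each of pin_b, pin_c and red_stand above 0.08 m and z of pin_a in the frame of gauge between 0.074 and 0.096 m and horizontal distance between pin_a and gauge below 0.012 m and angle between pin_a's own z axis and vertical below 0.2 rad and linear speed of pin_a below 0.02 m/s and contact force between pin_a and the fingers below 0.1 N) or (distance of each of pin_a, pin_c from where it was at the start of the episode below 0.02 m and horizontal distance between each of pin_a, pin_c and red_stand above 0.08 m and z of pin_b in the frame of gauge between 0.049 and 0.071 m and horizontal distance between pin_b and gauge below 0.012 m and angle between pin_b's own z axis and vertical below 0.2 rad and linear speed of pin_b below 0.02 m/s and contact force between pin_b and the fingers below 0.1 N) or (distance of each of pin_a, pin_b from where it was at the start of the episode below 0.02 m and horizontal distance between each of pin_a, pin_b and red_stand above 0.08 m and z of pin_c in the frame of gauge between 0.024 and 0.046 m and horizontal distance between pin_c and gauge below 0.012 m and angle between pin_c's own z axis and vertical below 0.2 rad and linear speed of pin_c below 0.02 m/s and contact force between pin_c and the fingers below 0.1 N))); the robot touches nothing.
It fails at once if a pin and the gauge press on each other with more than 18 N (contact force between any of pin_a, pin_b, pin_c and gauge above 18 N).
It fails at once if the fingers or the arm press on the gauge with more than 25 N (contact force between any of the fingers, the arm and gauge above 25 N).
It also fails if it takes over 61 s, if anything falls off the work surface, if the arm or the gripper's body presses on something with over 40 N, if the wrist force passes 120 N, or if a joint passes its speed limit or range.

## Robot

A 7-joint arm with a two-finger parallel gripper is mounted at the origin on a cart in front of the work surface, level with it; the furniture and walls round the work are solid. World frame = base frame: x ahead of the robot, y to its left, z up, the work surface at z = 0. Lengths are in m, angles in rad, forces in N, time in s.
With the tool pointing down it reaches from about 0.425 to 0.975 m from the base axis. Payload 16.7 kg.
Tool frame: the origin (TCP) lies between the finger pads; the fingertips stand 14 mm ahead of it and the grasp point (between the pads) lies 5 mm behind it; z points along the fingers, y is the line along which they close (so a half turn about z gives the same grasp; the last joint's range is limited). The gripper opens to 85 mm and grips with 20 to 120 N. Pads are 22 mm wide; open, the fingers measure 114 mm over their backs; the gripper's body (76 mm by 85 mm) begins 54 mm behind the grasp point. The pads swing forward as they close: fully open they stand 13 mm farther back than shut.
Start: joints at [1.133, 0.426, 0.074, 1.606, -0.034, 1.111, -0.067], TCP at [0.192, -0.647, 0.245] pointing down, gripper open.
Joint ranges: [-2.85, 2.85], [-0.5, 2.14], [-1.23, 1.37], [0.21, 2.46], [-1.02, 4.16], [0.16, 2.05], [-2.73, 2.73]. Speed limits (rad/s): [1.89, 1.89, 2.39, 2.39, 3.01, 3.01, 3.01].

## Interface

Orientations are given as a rotation vector (axis times angle).
In Python, from cell import bot, vision, job gives the robot as it stands.
- The arm moves only by the shell command python3 -m jog 'ROWS' [FORCE]. ROWS is JSON, a list of rows, each an object with "dp": the shift along the tool's x, y, z scaled (see below), a list of three; "twist": the turn, a rotation vector about the tool's x, y, z scaled (see below), a list of three; "claw": the closure, from -1 (fully open) to 1 (shut). In form: [{"dp": [dx, dy, dz], "twist": [ax, ay, az], "claw": claw}, ...]. A call has 1 to 8 rows; each row shifts and turns the commanded pose from where the row before left it, along the tool's axes as they then stand; what a row does not reach is not made up. The controller multiplies each number of a shift by 25 mm and each number of a turn by 0.12 rad. A row lasts 1/12 s, in which the tool goes at most 41.7 mm and 7.16 degrees, less where a joint would pass 70% of its speed; a pose out of reach is approached as far as the arm can. A call with a number of a shift or a turn outside -1 to 1 is refused whole. A call with a gripper value outside its range is refused whole. The fingers move at their own pace and stop on an object; FORCE is the grip in N (left out, the last holds). Time passes only in rows, so rows that do not move let the fingers close. It gives the time, the measured TCP pose, the force, the opening and the grip force at its end, in the units of the state.
- bot.read_state(): the state, without advancing time (a new reading comes with each control period).
- vision.capture(name): name is "scene" or "top" or "wrist"; returns (picture, depth): 384x512x3 uint8, blue, green, red; 384x512 float32, m along the optical axis (not along the pixel's ray), 0 where there is no reading.
- vision.get_calibration(name): a dict with "vertical_fov" (degrees; the focal length in pixels is half the picture's height over the tangent of half this angle, whatever the lens; pixels are square), "cx", "cy" (the principal point, pixels), "view" (4x4, takes a point from world to camera coordinates). Camera axes: x right, y up, looking along -z (the intrinsics and any distortion apply to the point x, -y, -z); pixel columns grow to the right and rows downward; lengths in m; the calibration is good to about 2 mm. A picture is of the moment at which its call begins: read the wrist's pose just before it. get_calibration takes no time and is no camera call; for the wrist camera it gives the pose at the moment of the call.
- job.hand_in(): hands the job in; it is judged then, once.
The state is a dict: "time": time; "q": joint angles; "joint_velocities": joint speeds; "tau": joint torques, N m; "ee_pos": TCP position; "orientation": TCP orientation; "wrist_force": force on the tool from outside, world axes, zero at the start; "ft_torque": the same for the moment, N m; "gripper_width": finger opening in m; "finger_force": force on a finger pad.
Only numpy, scipy, OpenCV 4.12 (cv2) and the standard library are available. Lean on these libraries where they do the work, as an engineer would, in place of code of your own. Each camera call takes 0.05 s, during which the arm holds its last target. There are 200 camera calls.

## Working session

There is one attempt and no reset: what is moved stays moved. The work goes in short steps, Python scripts to look and compute and a shell command to move; the robot and the scene stay as the last step left them, time stands still between calls to the robot, and variables do not carry over. Pictures are saved under pics/ and viewed, at most 10 in all, crops included, and the job is handed in when it is done.

```bash
mkdir -p pics
cat > h.py <<'E'
import numpy as np,cv2
from cell import bot,vision,job
from scipy.spatial.transform import Rotation as R
def cal(n):
    c=vision.get_calibration(n); f=192/np.tan(np.radians(c['vertical_fov'])/2)
    return f,c['cx'],c['cy'],np.array(c['view']),c
def pts(n,depth,u,v):
    f,cx,cy,V,_=cal(n); d=np.asarray(depth)
    p=np.stack([(u-cx)/f*d,-(v-cy)/f*d,-d,np.ones_like(d)],-1)
    return (p@np.linalg.inv(V).T)[...,:3]
def ray(n,u,v,z):
    f,cx,cy,V,_=cal(n); M=np.linalg.inv(V)
    d=M[:3,:3]@np.array([(u-cx)/f,-(v-cy)/f,-1]); o=M[:3,3]
    return o+d*(z-o[2])/d[2]
def st():
    s=bot.read_state(); r=R.from_rotvec(s['orientation']).as_matrix()
    print('t',round(s['time'],2),'p',np.round(s['ee_pos'],4),'F',np.round(s['wrist_force'],1),'w',round(s['gripper_width'],4)); print(np.round(r,3)); return s,r
E
python3 - <<'E'
from h import *
st()
for n in('scene','top'):
    im,d=vision.capture(n); cv2.imwrite(f'pics/{n}0.png',im); np.save(f'{n}0.npy',d); print(n,vision.get_calibration(n))
E
```

```text
t 0.0 p [ 0.1921 -0.6467  0.2446] F [-0.2 -0.6  0.7] w 0.0855
[[ 0.959  0.285 -0.   ]
 [ 0.285 -0.959  0.001]
 [-0.    -0.001 -1.   ]]
scene {'vertical_fov': 53.93956440129881, 'cx': 260.5510874975971, 'cy': 195.09447944544507, 'view': array([[ 0.54626706, -0.8376069 ,  0.0026419 , -0.37469591],
       [ 0.51867421,  0.34074009,  0.78413854, -0.33221778],
       [-0.65770006, -0.42697877,  0.62058018, -0.58115686],
       [ 0.        ,  0.        ,  0.        ,  1.        ]])}
top {'vertical_fov': 47.18819909185824, 'cx': 254.11340555637733, 'cy': 198.16502787587083, 'view': array([[ 0.02211206, -0.99965237, -0.01435923, -0.07854232],
       [ 0.98267313,  0.01908827,  0.18436149, -0.56998349],
       [-0.1840233 , -0.01818704,  0.98275361, -0.86189845],
       [ 0.        ,  0.        ,  0.        ,  1.        ]])}
```

View pics/scene0.png

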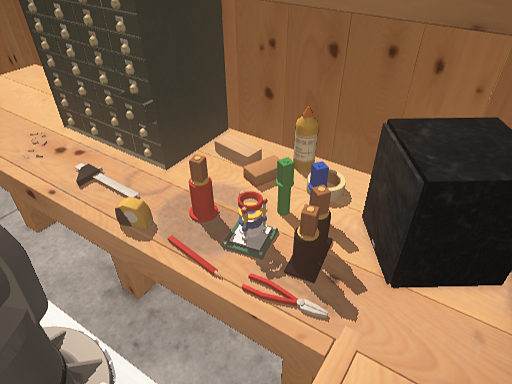

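View pics/top0.png

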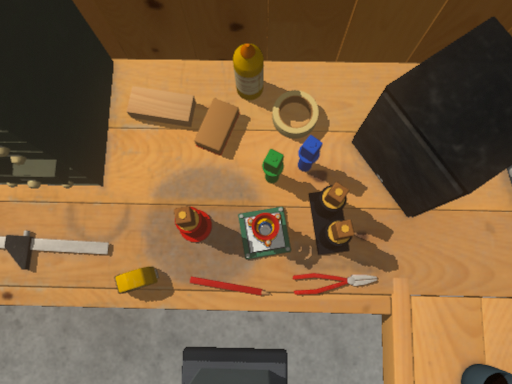

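Scene and top views: the red stand holds its pin at top (187,217) and scene (199,168). The gauge is at top (265,230). Lookalikes are the spares in the black rack at top (335,195) and (341,232), the green pin at (273,160) and the blue pin at (310,148). I choose the one in the red stand. Next I measure it and check a crop.

Run:
```python
from h import *
im=cv2.imread('pics/top0.png'); d=np.load('top0.npy')
v,u=np.mgrid[:384,:512]; P=pts('top',d,u,v)
box=lambda a,b,c,e:(u>a)&(u<b)&(v>c)&(v<e)&(d>0)
m=box(165,220,195,250)
t=m&(P[...,2]>.152)&(P[...,2]<.175); q=P[t]; print('handle top',t.sum(),q.mean(0),np.median(q[:,2]))
uv=np.column_stack(np.nonzero(t)[::-1]).astype(np.float32)
w=np.array([ray('top',a,b,.162) for a,b in uv],np.float32)
print('ray', cv2.minAreaRect(w[:,:2]*1000))
hsv=cv2.cvtColor(im,cv2.COLOR_BGR2HSV)
red=((hsv[...,0]<8)|(hsv[...,0]>172))&(hsv[...,1]>150)&m
r=red&(abs(P[...,2]-.1)<.006); print('rim',r.sum(), cv2.minEnclosingCircle((P[r][:,:2]*1000).astype(np.float32)))
b=box(230,300,198,265)
g=b&(hsv[...,0]>55)&(hsv[...,0]<95)&(hsv[...,1]>70)
n,lab,stt,_=cv2.connectedComponentsWithStats(g.astype(np.uint8)); k=1+np.argmax(stt[1:,4]); g=lab==k
w=np.array([ray('top',a,c,.010) for c,a in np.argwhere(g)],np.float32)*1000
print('plate',g.sum(),cv2.minAreaRect(w[:,:2]))
hp=cv2.convexHull(w[:,:2]); print(cv2.approxPolyDP(hp,8,True)[:,0])
tr=b&(P[...,2]>.095); print('ring top',tr.sum(),cv2.minEnclosingCircle((P[tr][:,:2]*1000).astype(np.float32)),np.percentile(P[tr][:,2],[5,50,90,99]))
for nme,bx in(('r1',(320,350,180,210)),('r2',(325,358,215,248))):
    k=box(*bx)&(P[...,2]>.15); print(nme,k.sum(),P[k].mean(0))
sc=cv2.imread('pics/scene0.png')
a=cv2.resize(im[180:270,160:300],None,fx=5,fy=5,interpolation=2); 
cv2.imwrite('pics/crop.png',a)
```

```text
handle top 278 [0.51670336 0.05972788 0.16155051] 0.16167731969546772
ray ((516.7548828125, 59.574867248535156), (30.90479850769043, 30.55048179626465), 11.204038619995117)
rim 140 ((516.7188110351562, 59.55018997192383), 26.454696655273438)Traceback (most recent call last):
  File "<stdin>", line 17, in <module>
cv2.error: OpenCV(4.12.0) /io/opencv/modules/imgproc/src/convhull.cpp:143: error: (-215:Assertion failed) total >= 0 && (depth == CV_32F || depth == CV_32S) in function 'convexHull'
```

Run:
```python
from h import *
im=cv2.imread('pics/top0.png'); d=np.load('top0.npy')
v,u=np.mgrid[:384,:512]; P=pts('top',d,u,v)
box=lambda a,b,c,e:(u>a)&(u<b)&(v>c)&(v<e)&(d>0)
hsv=cv2.cvtColor(im,cv2.COLOR_BGR2HSV)
b=box(230,300,198,265)
g=b&(abs(P[...,2]-.010)<.004)
n,lab,stt,_=cv2.connectedComponentsWithStats(g.astype(np.uint8)); k=1+np.argmax(stt[1:,4]); g=lab==k
w=(np.array([ray('top',a,c,.010) for c,a in np.argwhere(g)])*1000).astype(np.float32)[:,:2].copy()
print('plate',g.sum(),cv2.minAreaRect(w)); print(cv2.approxPolyDP(cv2.convexHull(w),8,True)[:,0])
tr=b&(P[...,2]>.095); print('ring top',tr.sum(),cv2.minEnclosingCircle((P[tr][:,:2]*1000).astype(np.float32)),np.percentile(P[tr][:,2],[5,50,90,99]))
for nme,bx in(('r1',(320,350,180,210)),('r2',(325,358,215,248))):
    k=box(*bx)&(P[...,2]>.15); print(nme,k.sum(),P[k].mean(0))
cv2.imwrite('pics/crop.png',cv2.resize(im[180:270,160:300],None,fx=5,fy=5,interpolation=2))
```

```text
plate 827 ((504.9352722167969, -89.42603302001953), (99.42586517333984, 99.45499420166016), 10.71292781829834)
[[ 561.17126  -128.94524 ]
 [ 543.93616   -33.955517]
 [ 447.69275   -51.574863]
 [ 468.73676  -146.88385 ]]
ring top 471 ((504.85687255859375, -90.30250549316406), 36.28685760498047) [0.11300275 0.11891235 0.1216372  0.123582  ]
r1 278 [ 0.56464175 -0.22204073  0.16123323]
r2 294 [ 0.49772771 -0.23183415  0.16135728]
```

View pics/crop.png

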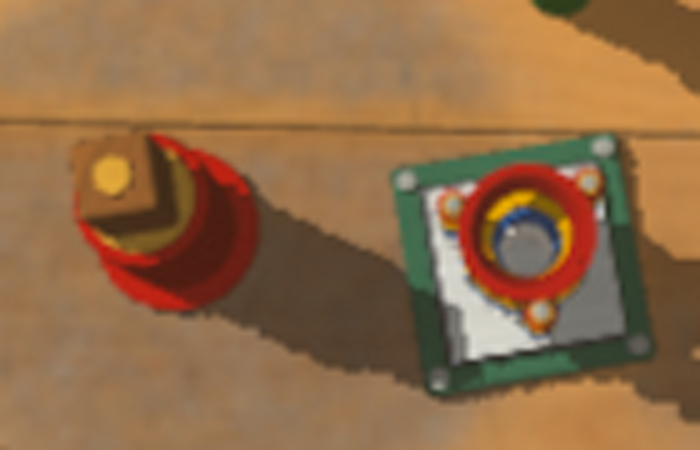

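The crop confirms the choice: the brown-handled pin in the red stand (crop 110,180). The gauge's red ring is at crop (528,235). I'm moving over the pin now.

```bash
python3 -m jog '[{"dp":[0.72,-1,0],"twist":[0,0,0.4],"claw":-1},{"dp":[0.72,-1,0],"twist":[0,0,0.38],"claw":-1},{"dp":[0.72,-1,0],"twist":[0,0,0],"claw":-1},{"dp":[0.72,-1,0],"twist":[0,0,0],"claw":-1},{"dp":[0.72,-1,0],"twist":[0,0,0],"claw":-1},{"dp":[0.72,-1,0],"twist":[0,0,0],"claw":-1},{"dp":[0.72,-1,0],"twist":[0,0,0],"claw":-1},{"dp":[0.72,-1,0],"twist":[0,0,0],"claw":-1}]' 40
python3 -m jog '[{"dp":[0.72,-1,0],"twist":[0,0,0],"claw":-1},{"dp":[0.72,-1,0],"twist":[0,0,0],"claw":-1},{"dp":[0.72,-1,0],"twist":[0,0,0],"claw":-1},{"dp":[0.72,-1,0],"twist":[0,0,0],"claw":-1},{"dp":[0.72,-1,0],"twist":[0,0,0],"claw":-1},{"dp":[0.72,-1,0],"twist":[0,0,0],"claw":-1},{"dp":[0.72,-1,0],"twist":[0,0,0],"claw":-1},{"dp":[0.72,-1,0],"twist":[0,0,0],"claw":-1}]'
python3 - <<'E'
from h import *
s,r=st(); print(r.T@(np.array([.5167,.0596,.21])-s['ee_pos'])/.025)
im=cv2.imread('pics/top0.png'); hsv=cv2.cvtColor(im,cv2.COLOR_BGR2HSV); d=np.load('top0.npy')
v,u=np.mgrid[:384,:512]; P=pts('top',d,u,v)
red=((hsv[...,0]<8)|(hsv[...,0]>172))&(hsv[...,1]>150)&(u>240)&(u<290)&(v>205)&(v<250)
k=red&(P[...,2]>.1)
print(k.sum(),np.percentile(P[k][:,2],[5,50,90,98]))
c=max(cv2.findContours(k.astype(np.uint8),0,1)[0],key=cv2.contourArea)
w=np.array([ray('top',*x[0],.121)[:2] for x in c],np.float32)*1000
print('ring',cv2.minEnclosingCircle(w),cv2.fitEllipse(w))
E
```

```text
time: 0.77
ee_pos: [0.291, -0.4197, 0.2451]
orientation: [-3.126, -0.306, 0.0]
wrist_force: [0.5, 0.5, 0.5]
gripper_width: 0.0855
finger_force: 0.0
time: 1.43
ee_pos: [0.3934, -0.1956, 0.2453]
orientation: [3.127, 0.306, -0.0]
wrist_force: [0.5, 0.6, 0.4]
gripper_width: 0.0853
finger_force: 0.0
t 1.43 p [ 0.3934 -0.1956  0.2453] F [0.5 0.6 0.4] w 0.0853
[[ 0.981  0.194 -0.   ]
 [ 0.194 -0.981 -0.   ]
 [-0.     0.    -1.   ]]
[ 6.81772088 -9.06002711  1.41208769]
309 [0.1155629  0.11948511 0.12197451 0.12339263]
ring ((505.59033203125, -91.02171325683594), 26.96074867248535) ((505.311767578125, -90.0436782836914), (50.09966278076172, 50.64589309692383), 41.025211334228516)
```

```bash
python3 -m jog '[{"dp":[0.75,-1,0],"twist":[0,0,0],"claw":-1},{"dp":[0.75,-1,0],"twist":[0,0,0],"claw":-1},{"dp":[0.75,-1,0],"twist":[0,0,0],"claw":-1},{"dp":[0.75,-1,0],"twist":[0,0,0],"claw":-1},{"dp":[0.75,-1,0],"twist":[0,0,0],"claw":-1},{"dp":[0.75,-1,0],"twist":[0,0,0],"claw":-1},{"dp":[0.75,-1,0],"twist":[0,0,0],"claw":-1},{"dp":[0.75,-1,0],"twist":[0,0,0],"claw":-1}]'
python3 -m jog '[{"dp":[0.4,-0.4,0],"twist":[0,0,0],"claw":-1},{"dp":[0,0,0],"twist":[0,0,0],"claw":-1},{"dp":[0,0,0],"twist":[0,0,0],"claw":-1}]'
python3 - <<'E'
from h import *
s,r=st(); print(r.T@(np.array([.5167,.0596,.132])-s['ee_pos'])/.025)
im,d=vision.capture('wrist'); cv2.imwrite('pics/w1.png',im)
v,u=np.mgrid[:384,:512]; P=pts('wrist',d,u,v)
t=(d>0)&(abs(P[...,2]-.162)<.004)&(np.hypot(P[...,0]-.5167,P[...,1]-.0596)<.04)
w=(P[t][:,:2]*1000).astype(np.float32); print(t.sum(),cv2.minAreaRect(w) if t.sum() else 0)
E
```

```text
time: 2.1
ee_pos: [0.5019, 0.0296, 0.2453]
orientation: [-3.127, -0.306, 0.0]
wrist_force: [1.1, -0.0, 1.0]
gripper_width: 0.0853
finger_force: 0.0
time: 2.35
ee_pos: [0.5093, 0.0404, 0.2449]
orientation: [-3.126, -0.308, 0.002]
wrist_force: [-0.2, 0.7, -0.2]
gripper_width: 0.0852
finger_force: 0.0
t 2.35 p [0.5093 0.0404 0.2449] F [-0.2  0.7 -0.2] w 0.0852
[[ 0.981  0.195 -0.001]
 [ 0.195 -0.981  0.   ]
 [-0.001 -0.    -1.   ]]
[ 0.44465875 -0.69294563  4.51475129]
1296 ((518.7305297851562, 60.71774673461914), (29.21284294128418, 29.37081527709961), 11.311197280883789)
```

View pics/w1.png

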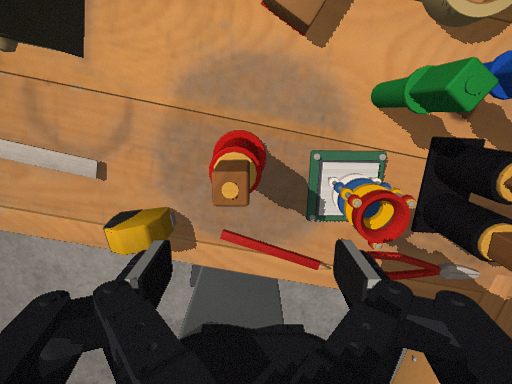

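The wrist view shows the pin's handle top at (230,190), centred on the red stand, with the gauge ring at (380,210). Now I align and descend.

```bash
python3 -m jog '[{"dp":[0.49,-0.71,0.5],"twist":[0,0,0],"claw":-1},{"dp":[0,0,0.8],"twist":[0,0,0],"claw":-1},{"dp":[0,0,0.8],"twist":[0,0,0],"claw":-1},{"dp":[0,0,0.8],"twist":[0,0,0],"claw":-1},{"dp":[0,0,0.8],"twist":[0,0,0],"claw":-1},{"dp":[0,0,0.8],"twist":[0,0,0],"claw":-1},{"dp":[0,0,0],"twist":[0,0,0],"claw":-1},{"dp":[0,0,0],"twist":[0,0,0],"claw":-1}]'
python3 -m jog '[{"dp":[0,0,0],"twist":[0,0,0],"claw":0},{"dp":[0,0,0],"twist":[0,0,0],"claw":0.3},{"dp":[0,0,0],"twist":[0,0,0],"claw":0.6},{"dp":[0,0,0],"twist":[0,0,0],"claw":1},{"dp":[0,0,0],"twist":[0,0,0],"claw":1},{"dp":[0,0,0],"twist":[0,0,0],"claw":1},{"dp":[0,0,0],"twist":[0,0,0],"claw":1},{"dp":[0,0,0],"twist":[0,0,0],"claw":1}]' 40
```

```text
time: 3.07
ee_pos: [0.5173, 0.0587, 0.1326]
orientation: [3.127, 0.304, -0.003]
wrist_force: [-0.7, -0.5, -1.2]
gripper_width: 0.0854
finger_force: 0.0
time: 3.73
ee_pos: [0.5184, 0.0597, 0.1335]
orientation: [3.126, 0.306, 0.001]
wrist_force: [-1.0, -0.7, 7.5]
gripper_width: 0.0293
finger_force: 42.1
```

```bash
python3 -m jog '[{"dp":[0,0,-0.3],"twist":[0,0,0],"claw":1},{"dp":[0,0,-0.5],"twist":[0,0,0],"claw":1},{"dp":[0,0,-0.8],"twist":[0,0,0],"claw":1},{"dp":[0,0,-1],"twist":[0,0,0],"claw":1},{"dp":[0,0,-1],"twist":[0,0,0],"claw":1},{"dp":[0,0,-1],"twist":[0,0,0],"claw":1},{"dp":[0,0,-0.6],"twist":[0,0,0],"claw":1},{"dp":[0,0,0],"twist":[0,0,0],"claw":1}]'
python3 - <<'E'
from h import *
s,r=st(); print(r.T@(np.array([.505,-.09,s['ee_pos'][2]])-s['ee_pos'])/.025)
im,d=vision.capture('scene'); cv2.imwrite('pics/s2.png',cv2.resize(im[100:280,130:370],None,fx=3,fy=3)); np.save('s2.npy',d)
E
```

```text
time: 4.4
ee_pos: [0.5193, 0.0601, 0.2666]
orientation: [3.127, 0.306, 0.008]
wrist_force: [0.5, 0.3, -1.8]
gripper_width: 0.0295
finger_force: 41.0
t 4.4 p [0.5193 0.0601 0.2666] F [ 0.5  0.3 -1.8] w 0.0295
[[ 0.981  0.194  0.005]
 [ 0.194 -0.981  0.   ]
 [ 0.005  0.001 -1.   ]]
[-1.72506536e+00  5.77989489e+00 -5.57150678e-03]
```

View pics/s2.png

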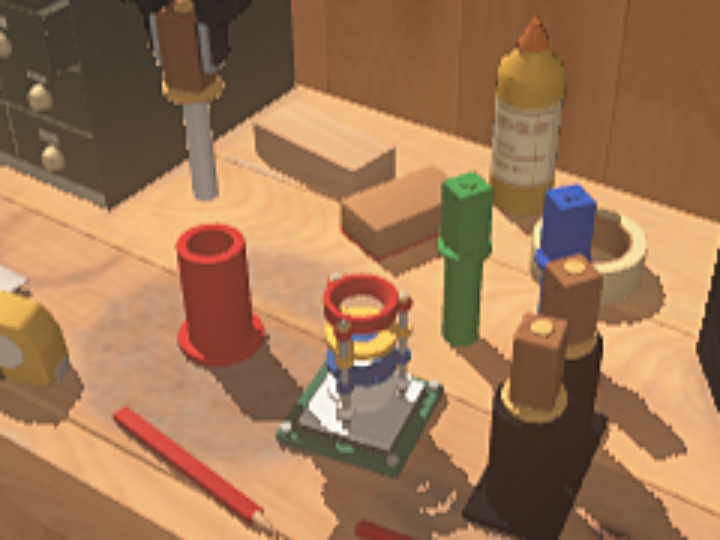

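The pin is lifted. Its nose is about 27 px wide against the 60 px flange, so it is 19 mm and should stop on white. Next I measure the nose offset and lean, and the red ring in this view.

Run:
```python
from h import *
s,r=st(); tcp=np.array(s['ee_pos'])
d=np.load('s2.npy'); v,u=np.mgrid[:384,:512]; P=pts('scene',d,u,v)
M=np.linalg.inv(cal('scene')[3]); cam=M[:3,3]; h=(cam-tcp)[:2]; h/=np.linalg.norm(h)
near=(d>0)&(np.hypot(P[...,0]-tcp[0],P[...,1]-tcp[1])<.03)
for z in np.arange(.13,.24,.01):
    k=near&(abs(P[...,2]-z)<.005); q=P[k][:,:2]
    if len(q)<5: continue
    lat=q@np.array([-h[1],h[0]]); dep=(q@h).max(); 
    e=(lat.max()-lat.min()); c=h*(np.percentile(q@h,97)-.0095)+np.array([-h[1],h[0]])*(lat.max()+lat.min())/2
    print(round(z,2),len(q),'wid',round(e*1000,1),'off mm',np.round((c-tcp[:2])*1000,1))
bot_=P[near&(P[...,2]>.1)][:,2]; print('nose end',np.sort(bot_)[:5])
im,_=vision.capture('scene'); hsv=cv2.cvtColor(im,cv2.COLOR_BGR2HSV)
R0=np.hypot(P[...,0]-.505,P[...,1]+.09)<.035
red=((hsv[...,0]<8)|(hsv[...,0]>172))&(hsv[...,1]>150)&R0&(P[...,2]>.09)
print('red z',np.percentile(P[red][:,2],[2,50,98]), 'xy', cv2.minEnclosingCircle((P[red&(P[...,2]>.112)][:,:2]*1000).astype(np.float32)))
for nm,lo,hi,zr in(('yel',18,35,(.07,.1)),('blu',105,125,(.045,.075))):
    k=R0&(hsv[...,0]>lo)&(hsv[...,0]<hi)&(hsv[...,1]>120)&(P[...,2]>zr[0])&(P[...,2]<zr[1]); q=P[k]
    print(nm,k.sum(),np.percentile(q[:,2],[2,50,98]),cv2.minEnclosingCircle((q[:,:2]*1000).astype(np.float32)))
```

```text
t 4.45 p [0.5186 0.0599 0.2646] F [-0.1 -0.7 -2.9] w 0.0292
[[ 0.981  0.194  0.003]
 [ 0.194 -0.981  0.   ]
 [ 0.003  0.    -1.   ]]
0.14 12 wid 17.9 off mm [-0.9  1. ]
0.15 33 wid 18.3 off mm [-1.5 -0.4]
0.16 28 wid 16.1 off mm [-1.2  0.2]
0.17 35 wid 18.5 off mm [-1.2  0.1]
0.18 32 wid 16.2 off mm [-1.9 -0.2]
0.19 34 wid 18.3 off mm [-1.1  0.3]
0.2 34 wid 17.7 off mm [-1.1 -0.5]
0.21 35 wid 17.7 off mm [-1.2  0.5]
0.22 39 wid 17.6 off mm [-0.9 -0.3]
0.23 22 wid 40.1 off mm [-8.3 -8.3]
nose end [0.10002289 0.1000479  0.10006356 0.10008461 0.10018065]
red z [0.10909731 0.11715643 0.12084823] xy ((504.9498291015625, -91.15650939941406), 33.890655517578125)
yel 87 [0.08650355 0.08862521 0.09042633] ((506.9137268066406, -87.67798614501953), 28.05544662475586)
blu 13 [0.06242207 0.06353092 0.06468068] ((504.7857666015625, -82.21611785888672), 20.833723068237305)
```

```bash
python3 -m jog '[{"dp":[-0.2,0.8,0],"twist":[0,0,0],"claw":1},{"dp":[-0.3,1,0],"twist":[0,0,0],"claw":1},{"dp":[-0.3,1,0],"twist":[0,0,0],"claw":1},{"dp":[-0.3,1,0],"twist":[0,0,0],"claw":1},{"dp":[-0.3,1,0],"twist":[0,0,0],"claw":1},{"dp":[-0.27,0.99,0],"twist":[0,0,0],"claw":1},{"dp":[0,0,0],"twist":[0,0,0],"claw":1},{"dp":[0,0,0],"twist":[0,0,0],"claw":1}]'
python3 - <<'E'
from h import *
im,d=vision.capture('wrist'); s,r=st(); print(r.T@(np.array([.5058,-.0903,.24])-s['ee_pos'])/.025)
im2,d2=vision.capture('scene'); d2b=d2
cv2.imwrite('pics/s3.png',np.hstack([cv2.resize(im2[130:270,190:310],None,fx=3,fy=3),cv2.resize(im,(360,420))]))
st()
E
```

```text
time: 5.17
ee_pos: [0.5043, -0.0917, 0.2616]
orientation: [-3.127, -0.302, 0.003]
wrist_force: [0.6, 0.4, -0.3]
gripper_width: 0.0298
finger_force: 41.0
t 5.22 p [ 0.5046 -0.0904  0.2618] F [ 0.9  0.6 -1.5] w 0.03
[[ 0.981  0.193 -0.002]
 [ 0.193 -0.981  0.001]
 [-0.002 -0.001 -1.   ]]
[0.04926835 0.00638396 0.87206132]
t 5.27 p [ 0.5048 -0.0897  0.262 ] F [ 0.2 -0.  -2.1] w 0.0293
[[ 0.981  0.194 -0.001]
 [ 0.194 -0.981  0.001]
 [-0.001 -0.001 -1.   ]]
```

View pics/s3.png

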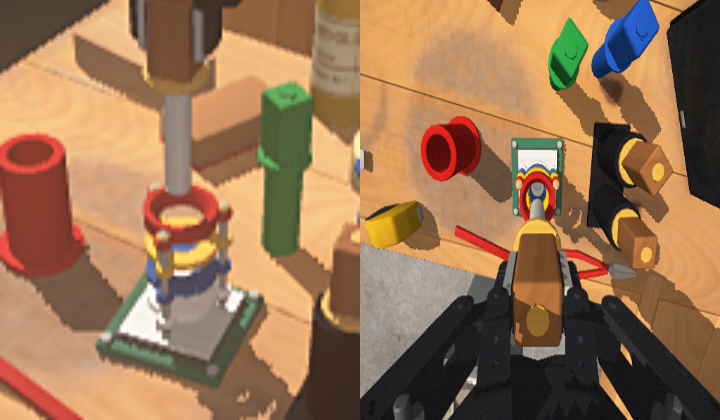

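Nose over the ring opening (scene crop (178,190), ring at (182,212)). I'm lowering it through the red ring.

```bash
python3 -m jog '[{"dp":[0.04,0,0.25],"twist":[0,0,0],"claw":1},{"dp":[0,0,0.25],"twist":[0,0,0],"claw":1},{"dp":[0,0,0.25],"twist":[0,0,0],"claw":1},{"dp":[0,0,0.25],"twist":[0,0,0],"claw":1},{"dp":[0,0,0.2],"twist":[0,0,0],"claw":1},{"dp":[0,0,0.2],"twist":[0,0,0],"claw":1},{"dp":[0,0,0],"twist":[0,0,0],"claw":1},{"dp":[0,0,0],"twist":[0,0,0],"claw":1}]'
```

```text
time: 5.93
ee_pos: [0.506, -0.0901, 0.2276]
orientation: [-3.126, -0.306, 0.001]
wrist_force: [-0.1, -0.2, -1.2]
gripper_width: 0.0296
finger_force: 40.9
```

```bash
python3 -m jog '[{"dp":[0,0,0.1],"twist":[0,0,0],"claw":1},{"dp":[0,0,0.1],"twist":[0,0,0],"claw":1},{"dp":[0,0,0.1],"twist":[0,0,0],"claw":1},{"dp":[0,0,0],"twist":[0,0,0],"claw":1}]'
```

```text
time: 6.27
ee_pos: [0.5059, -0.0902, 0.2199]
orientation: [-3.127, -0.306, 0.001]
wrist_force: [0.2, 0.1, -0.9]
gripper_width: 0.0297
finger_force: 40.9
```

```bash
python3 -m jog '[{"dp":[0,0,0.1],"twist":[0,0,0],"claw":1},{"dp":[0,0,0.04],"twist":[0,0,0],"claw":1},{"dp":[0,0,0],"twist":[0,0,0],"claw":1}]'; sleep 0
```

```text
time: 6.52
ee_pos: [0.506, -0.0902, 0.2166]
orientation: [-3.126, -0.306, 0.001]
wrist_force: [0.3, -0.1, -1.6]
gripper_width: 0.0289
finger_force: 40.9
```

```bash
python3 -m jog '[{"dp":[0,0,0.05],"twist":[0,0,0],"claw":1},{"dp":[0,0,0.05],"twist":[0,0,0],"claw":1},{"dp":[0,0,0],"twist":[0,0,0],"claw":1}]'
```

```text
time: 6.77
ee_pos: [0.5061, -0.0902, 0.2141]
orientation: [-3.127, -0.306, 0.0]
wrist_force: [0.5, -0.6, -0.7]
gripper_width: 0.0297
finger_force: 40.9
```

```bash
python3 -m jog '[{"dp":[0,0,0.05],"twist":[0,0,0],"claw":1},{"dp":[0,0,0.03],"twist":[0,0,0],"claw":1},{"dp":[0,0,0],"twist":[0,0,0],"claw":1}]'
```

```text
time: 7.02
ee_pos: [0.5061, -0.0902, 0.2122]
orientation: [-3.127, -0.306, 0.0]
wrist_force: [0.3, 0.1, -1.0]
gripper_width: 0.0296
finger_force: 40.9
```

```bash
python3 -m jog '[{"dp":[0,0,0.05],"twist":[0,0,0],"claw":1},{"dp":[0,0,0.05],"twist":[0,0,0],"claw":1},{"dp":[0,0,0],"twist":[0,0,0],"claw":1}]'
```

```text
time: 7.27
ee_pos: [0.506, -0.0902, 0.2096]
orientation: [-3.127, -0.306, 0.0]
wrist_force: [-0.3, -0.5, -1.6]
gripper_width: 0.0296
finger_force: 40.9
```

```bash
python3 -m jog '[{"dp":[0,0,0.05],"twist":[0,0,0],"claw":1},{"dp":[0,0,0.03],"twist":[0,0,0],"claw":1},{"dp":[0,0,0],"twist":[0,0,0],"claw":1}]'
```

```text
time: 7.52
ee_pos: [0.5061, -0.0902, 0.2077]
orientation: [-3.127, -0.306, 0.0]
wrist_force: [0.4, -0.1, -1.8]
gripper_width: 0.0296
finger_force: 40.9
```

```bash
python3 -m jog '[{"dp":[0,0,0.06],"twist":[0,0,0],"claw":1},{"dp":[0,0,0.06],"twist":[0,0,0],"claw":1},{"dp":[0,0,0],"twist":[0,0,0],"claw":1}]'
```

```text
time: 7.77
ee_pos: [0.506, -0.0902, 0.2045]
orientation: [-3.127, -0.306, 0.001]
wrist_force: [-0.9, 0.4, -1.5]
gripper_width: 0.0293
finger_force: 40.9
```

```bash
python3 -m jog '[{"dp":[0,0,0.07],"twist":[0,0,0],"claw":1},{"dp":[0,0,0.07],"twist":[0,0,0],"claw":1},{"dp":[0,0,0],"twist":[0,0,0],"claw":1}]'
```

```text
time: 8.02
ee_pos: [0.506, -0.0902, 0.201]
orientation: [-3.126, -0.306, 0.001]
wrist_force: [-0.1, 0.0, -1.5]
gripper_width: 0.0297
finger_force: 40.9
```

```bash
python3 -m jog '[{"dp":[0,0,0.1],"twist":[0,0,0],"claw":1},{"dp":[0,0,0.1],"twist":[0,0,0],"claw":1},{"dp":[0,0,0],"twist":[0,0,0],"claw":1}]'
```

```text
time: 8.27
ee_pos: [0.5059, -0.0902, 0.1958]
orientation: [-3.126, -0.306, 0.001]
wrist_force: [-0.7, 0.5, -1.5]
gripper_width: 0.0298
finger_force: 40.9
```

```bash
python3 -m jog '[{"dp":[0,0,0.06],"twist":[0,0,0],"claw":1},{"dp":[0,0,0.04],"twist":[0,0,0],"claw":1},{"dp":[0,0,0],"twist":[0,0,0],"claw":1}]'
```

```text
time: 8.52
ee_pos: [0.506, -0.0902, 0.1936]
orientation: [-3.127, -0.306, 0.0]
wrist_force: [0.2, 0.5, -2.1]
gripper_width: 0.0295
finger_force: 40.9
```

Nose is at about 0.070. From here I go in 2 mm probes towards blue, expected at TCP about 0.187.

```bash
python3 -m jog '[{"dp":[0,0,0.06],"twist":[0,0,0],"claw":1},{"dp":[0,0,0.06],"twist":[0,0,0],"claw":1},{"dp":[0,0,0],"twist":[0,0,0],"claw":1}]'
```

```text
time: 8.77
ee_pos: [0.506, -0.0902, 0.1905]
orientation: [-3.127, -0.306, 0.0]
wrist_force: [0.2, 1.2, -0.9]
gripper_width: 0.0299
finger_force: 40.9
```

```bash
python3 -m jog '[{"dp":[0,0,0.04],"twist":[0,0,0],"claw":1},{"dp":[0,0,0.04],"twist":[0,0,0],"claw":1},{"dp":[0,0,0],"twist":[0,0,0],"claw":1}]'
```

```text
time: 9.02
ee_pos: [0.506, -0.0902, 0.1887]
orientation: [-3.127, -0.306, 0.0]
wrist_force: [0.7, 0.6, -2.2]
gripper_width: 0.0295
finger_force: 40.9
```

```bash
python3 -m jog '[{"dp":[0,0,0.04],"twist":[0,0,0],"claw":1},{"dp":[0,0,0.02],"twist":[0,0,0],"claw":1},{"dp":[0,0,0],"twist":[0,0,0],"claw":1}]'
```

```text
time: 9.27
ee_pos: [0.5061, -0.0902, 0.1872]
orientation: [-3.127, -0.306, 0.0]
wrist_force: [-0.4, 0.6, -1.5]
gripper_width: 0.0296
finger_force: 40.9
```

```bash
python3 -m jog '[{"dp":[0,0,0.04],"twist":[0,0,0],"claw":1},{"dp":[0,0,0.02],"twist":[0,0,0],"claw":1},{"dp":[0,0,0],"twist":[0,0,0],"claw":1}]'
```

```text
time: 9.52
ee_pos: [0.5061, -0.0902, 0.1857]
orientation: [-3.127, -0.306, 0.0]
wrist_force: [0.6, 0.3, -1.6]
gripper_width: 0.0295
finger_force: 40.9
```

```bash
python3 -m jog '[{"dp":[0,0,0.02],"twist":[0,0,0],"claw":1},{"dp":[0,0,0.02],"twist":[0,0,0],"claw":1},{"dp":[0,0,0],"twist":[0,0,0],"claw":1}]'
```

```text
time: 9.77
ee_pos: [0.5061, -0.0902, 0.1847]
orientation: [-3.127, -0.306, 0.0]
wrist_force: [0.4, -0.1, -2.0]
gripper_width: 0.0296
finger_force: 40.9
```

```bash
python3 -m jog '[{"dp":[0,0,0.02],"twist":[0,0,0],"claw":1},{"dp":[0,0,0.02],"twist":[0,0,0],"claw":1},{"dp":[0,0,0],"twist":[0,0,0],"claw":1}]'
```

```text
time: 10.02
ee_pos: [0.5061, -0.0902, 0.1837]
orientation: [-3.127, -0.306, 0.0]
wrist_force: [0.1, -0.4, -1.7]
gripper_width: 0.0297
finger_force: 40.9
```

```bash
python3 -m jog '[{"dp":[0,0,0.04],"twist":[0,0,0],"claw":1},{"dp":[0,0,0.04],"twist":[0,0,0],"claw":1},{"dp":[0,0,0],"twist":[0,0,0],"claw":1}]'
```

```text
time: 10.27
ee_pos: [0.506, -0.0902, 0.1816]
orientation: [-3.127, -0.306, 0.0]
wrist_force: [-0.6, -0.5, -2.2]
gripper_width: 0.0295
finger_force: 40.9
```

```bash
python3 -m jog '[{"dp":[0,0,0.04],"twist":[0,0,0],"claw":1},{"dp":[0,0,0.04],"twist":[0,0,0],"claw":1},{"dp":[0,0,0],"twist":[0,0,0],"claw":1}]'
```

```text
time: 10.52
ee_pos: [0.506, -0.0902, 0.1796]
orientation: [-3.127, -0.306, 0.0]
wrist_force: [0.0, 0.1, -1.0]
gripper_width: 0.0299
finger_force: 40.9
```

```bash
python3 -m jog '[{"dp":[0,0,0.04],"twist":[0,0,0],"claw":1},{"dp":[0,0,0.04],"twist":[0,0,0],"claw":1},{"dp":[0,0,0],"twist":[0,0,0],"claw":1}]'
```

```text
time: 10.77
ee_pos: [0.506, -0.0902, 0.1776]
orientation: [-3.127, -0.306, 0.0]
wrist_force: [-0.1, -0.0, -1.8]
gripper_width: 0.0294
finger_force: 40.9
```

```bash
python3 -m jog '[{"dp":[0,0,0.04],"twist":[0,0,0],"claw":1},{"dp":[0,0,0.04],"twist":[0,0,0],"claw":1},{"dp":[0,0,0],"twist":[0,0,0],"claw":1}]'
```

```text
time: 11.02
ee_pos: [0.506, -0.0902, 0.1757]
orientation: [-3.127, -0.306, 0.0]
wrist_force: [-0.2, 0.1, -1.6]
gripper_width: 0.0295
finger_force: 40.9
```

Through blue: the nose is at about 0.052 with no contact force. White is expected at TCP about 0.162.

```bash
python3 -m jog '[{"dp":[0,0,0.05],"twist":[0,0,0],"claw":1},{"dp":[0,0,0.05],"twist":[0,0,0],"claw":1},{"dp":[0,0,0.05],"twist":[0,0,0],"claw":1},{"dp":[0,0,0],"twist":[0,0,0],"claw":1}]'
```

```text
time: 11.35
ee_pos: [0.506, -0.0902, 0.1718]
orientation: [-3.127, -0.306, 0.0]
wrist_force: [-0.1, -0.1, -2.0]
gripper_width: 0.0296
finger_force: 40.9
```

```bash
python3 -m jog '[{"dp":[0,0,0.05],"twist":[0,0,0],"claw":1},{"dp":[0,0,0.05],"twist":[0,0,0],"claw":1},{"dp":[0,0,0.05],"twist":[0,0,0],"claw":1},{"dp":[0,0,0],"twist":[0,0,0],"claw":1}]'
```

```text
time: 11.68
ee_pos: [0.506, -0.0902, 0.1681]
orientation: [-3.126, -0.306, 0.0]
wrist_force: [-0.3, 0.1, -1.7]
gripper_width: 0.0289
finger_force: 40.9
```

```bash
python3 -m jog '[{"dp":[0,0,0.04],"twist":[0,0,0],"claw":1},{"dp":[0,0,0.04],"twist":[0,0,0],"claw":1},{"dp":[0,0,0],"twist":[0,0,0],"claw":1}]'
```

```text
time: 11.93
ee_pos: [0.5061, -0.0902, 0.1661]
orientation: [-3.127, -0.306, 0.0]
wrist_force: [-1.1, 0.4, -2.2]
gripper_width: 0.0293
finger_force: 40.9
```

```bash
python3 -m jog '[{"dp":[0,0,0.04],"twist":[0,0,0],"claw":1},{"dp":[0,0,0.02],"twist":[0,0,0],"claw":1},{"dp":[0,0,0],"twist":[0,0,0],"claw":1}]'
```

```text
time: 12.18
ee_pos: [0.5061, -0.0902, 0.1647]
orientation: [-3.127, -0.306, 0.0]
wrist_force: [0.3, 0.1, -1.2]
gripper_width: 0.0296
finger_force: 40.9
```

```bash
python3 -m jog '[{"dp":[0,0,0.02],"twist":[0,0,0],"claw":1},{"dp":[0,0,0.02],"twist":[0,0,0],"claw":1},{"dp":[0,0,0],"twist":[0,0,0],"claw":1}]'
```

```text
time: 12.43
ee_pos: [0.5061, -0.0902, 0.1637]
orientation: [-3.127, -0.306, 0.0]
wrist_force: [0.1, 0.0, -2.5]
gripper_width: 0.0298
finger_force: 40.9
```

```bash
python3 -m jog '[{"dp":[0,0,0.02],"twist":[0,0,0],"claw":1},{"dp":[0,0,0.02],"twist":[0,0,0],"claw":1},{"dp":[0,0,0],"twist":[0,0,0],"claw":1}]'
```

```text
time: 12.68
ee_pos: [0.5062, -0.0902, 0.1629]
orientation: [-3.127, -0.306, -0.0]
wrist_force: [0.6, 0.0, 0.6]
gripper_width: 0.0298
finger_force: 41.1
```

Contact begins at TCP about 0.163, which is white's face at roughly +4 mm as seen. I'm building up to about 8 N over the -1.7 N baseline.

```bash
python3 -m jog '[{"dp":[0,0,0.02],"twist":[0,0,0],"claw":1},{"dp":[0,0,0.02],"twist":[0,0,0],"claw":1},{"dp":[0,0,0],"twist":[0,0,0],"claw":1},{"dp":[0,0,0],"twist":[0,0,0],"claw":1}]'
```

```text
time: 13.02
ee_pos: [0.5063, -0.0902, 0.162]
orientation: [3.127, 0.306, 0.0]
wrist_force: [-1.0, 0.9, 3.8]
gripper_width: 0.0297
finger_force: 41.5
```

```bash
python3 -m jog '[{"dp":[0,0,0.02],"twist":[0,0,0],"claw":1},{"dp":[0,0,0],"twist":[0,0,0],"claw":1},{"dp":[0,0,0],"twist":[0,0,0],"claw":1}]'
```

```text
time: 13.27
ee_pos: [0.5063, -0.0902, 0.1615]
orientation: [3.127, 0.306, 0.001]
wrist_force: [-1.8, 0.9, 6.3]
gripper_width: 0.0296
finger_force: 41.8
```

```bash
python3 -m jog '[{"dp":[0,0,0],"twist":[0,0,0],"claw":1},{"dp":[0,0,0],"twist":[0,0,0],"claw":1},{"dp":[0,0,0],"twist":[0,0,0],"claw":1},{"dp":[0,0,0],"twist":[0,0,0],"claw":1},{"dp":[0,0,0],"twist":[0,0,0],"claw":1},{"dp":[0,0,0],"twist":[0,0,0],"claw":1},{"dp":[0,0,0],"twist":[0,0,0],"claw":1},{"dp":[0,0,0],"twist":[0,0,0],"claw":1}]'
```

```text
time: 13.93
ee_pos: [0.5063, -0.0902, 0.1615]
orientation: [3.127, 0.306, 0.001]
wrist_force: [-1.8, 1.1, 6.6]
gripper_width: 0.0293
finger_force: 41.8
```

```bash
python3 -m jog '[{"dp":[0,0,-0.02],"twist":[0,0,0],"claw":1},{"dp":[0,0,-0.02],"twist":[0,0,0],"claw":1},{"dp":[0,0,-0.01],"twist":[0,0,0],"claw":1},{"dp":[0,0,0],"twist":[0,0,0],"claw":1},{"dp":[0,0,0],"twist":[0,0,0],"claw":1}]' 20
```

```text
time: 14.35
ee_pos: [0.5061, -0.0902, 0.1625]
orientation: [-3.127, -0.306, -0.0]
wrist_force: [-0.1, 0.5, 3.3]
gripper_width: 0.0296
finger_force: 41.4
```

```bash
python3 -m jog '[{"dp":[0,0,-0.02],"twist":[0,0,0],"claw":1},{"dp":[0,0,-0.02],"twist":[0,0,0],"claw":1},{"dp":[0,0,0],"twist":[0,0,0],"claw":1},{"dp":[0,0,0],"twist":[0,0,0],"claw":1}]'
python3 -m jog '[{"dp":[0,0,0],"twist":[0,0,0],"claw":0.2},{"dp":[0,0,0],"twist":[0,0,0],"claw":0},{"dp":[0,0,0],"twist":[0,0,0],"claw":-0.4},{"dp":[0,0,0],"twist":[0,0,0],"claw":-0.8},{"dp":[0,0,0],"twist":[0,0,0],"claw":-1},{"dp":[0,0,0],"twist":[0,0,0],"claw":-1},{"dp":[0,0,0],"twist":[0,0,0],"claw":-1},{"dp":[0,0,0],"twist":[0,0,0],"claw":-1}]'
```

```text
time: 14.68
ee_pos: [0.5059, -0.0902, 0.1634]
orientation: [-3.126, -0.306, 0.001]
wrist_force: [0.5, -0.3, -2.1]
gripper_width: 0.0296
finger_force: 41.1
time: 15.35
ee_pos: [0.5061, -0.0902, 0.1636]
orientation: [-3.127, -0.306, -0.0]
wrist_force: [0.1, 0.5, -0.2]
gripper_width: 0.0856
finger_force: 0.0
```

```bash
python3 -m jog '[{"dp":[0,0,-0.2],"twist":[0,0,0],"claw":-1},{"dp":[0,0,-0.6],"twist":[0,0,0],"claw":-1},{"dp":[0,0,-0.9],"twist":[0,0,0],"claw":-1},{"dp":[0,0,-0.9],"twist":[0,0,0],"claw":-1},{"dp":[0,0,-0.9],"twist":[0,0,0],"claw":-1},{"dp":[0,0,-0.6],"twist":[0,0,0],"claw":-1},{"dp":[0,0,0],"twist":[0,0,0],"claw":-1},{"dp":[0,0,0],"twist":[0,0,0],"claw":-1}]'
python3 - <<'E'
from h import *
im,d=vision.capture('scene'); st()
v,u=np.mgrid[:384,:512]; P=pts('scene',d,u,v)
k=(d>0)&(np.hypot(P[...,0]-.505,P[...,1]+.09)<.035)&(P[...,2]>.14)&(P[...,2]<.21)
print(k.sum(),np.percentile(P[k][:,2],[1,99]),P[k&(P[...,2]>np.percentile(P[k][:,2],99)-.003)].mean(0))
cv2.imwrite('pics/s4.png',cv2.resize(im[110:290,180:370],None,fx=3,fy=3))
E
```

```text
time: 16.02
ee_pos: [0.5065, -0.0903, 0.267]
orientation: [3.126, 0.306, 0.003]
wrist_force: [1.0, -0.2, -0.1]
gripper_width: 0.0851
finger_force: 0.0
t 16.07 p [ 0.506  -0.0903  0.2661] F [-0.4  0.2  0.2] w 0.0855
[[ 0.981  0.194  0.   ]
 [ 0.194 -0.981 -0.   ]
 [ 0.     0.    -1.   ]]
482 [0.14079674 0.19281772] [ 0.50326343 -0.09110685  0.19106304]
```

View pics/s4.png

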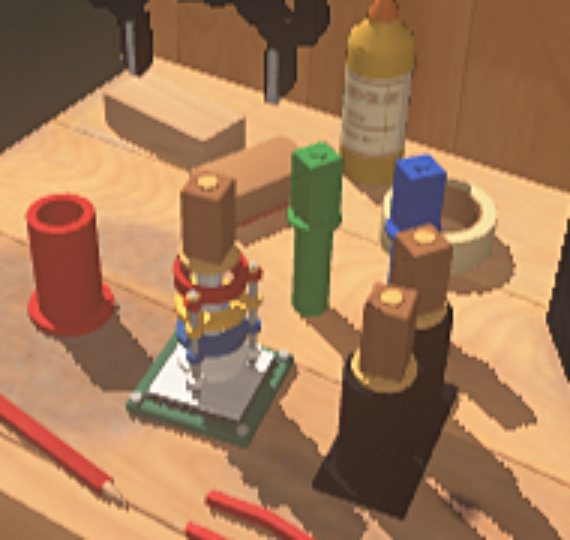

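The pin stands upright in the gauge at crop (208,215). Its handle top is at 0.191, so the nose is at about 0.039, on white. The spares are untouched and the gripper is clear.

```bash
python3 -c "
from cell import job
print(job.hand_in())"
```

```text
the job is handed in; nothing more can be done
None
```

The job is handed in: the pin from the red stand (19 mm nose) was pressed on the white ring at about 8 N, then let go, and it stands upright in the gauge with the spare pins untouched; the hand-in returned no verdict.

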